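# Level the card platform and clip the magnifier into its rod holder

## Robot

A 7-joint arm with a two-finger parallel gripper is mounted at the origin on the work surface. World frame = base frame: x ahead of the robot, y to its left, z up, the work surface at z = 0. Lengths are in mm, angles in rad, forces in N, time in s.
With the tool pointing down it reaches from about 350 to 900 mm from the base axis. Payload 8.1 kg.
Tool frame: the origin (TCP) lies midway between the tips of the shut fingers; the grasp point (between the pads) lies 19 mm behind it; x points along the fingers, z is the direction in which the jaws open and shut, and the axes are right-handed (so a half turn about x gives the same grasp; the last joint's range is limited). The gripper opens to 92 mm and grips with 3 to 60 N. Pads are 19 mm wide; open, the fingers measure 130 mm over their backs; the gripper's body (75 mm by 190 mm) begins 47 mm behind the grasp point.
Start: joints at [-1.234, 0.434, 0.025, 1.573, -0.012, 1.134, -0.075], TCP at [266.127, 565.525, 226.742] pointing down, gripper open.
Joint ranges: [-2.62, 2.62], [-0.44, 2.09], [-1.27, 1.32], [0.08, 2.57], [-1.32, 4.46], [0.12, 2], [-2.74, 2.74]. Speed limits (rad/s): [2.22, 2.22, 3.01, 3.01, 3.14, 3.14, 3.14].

## Interface

Orientations are given as a unit quaternion [x, y, z, w].
In Python, from workcell import robot gives the robot as it stands.
- The arm moves only by the tool step_arm, never from a script. Its argument "series" is a list of rows, each a list of 6 numbers: the shift along the tool's x, y, z in mm, then the turn, a rotation vector about the tool's x, y, z in degrees. In form: [[x, y, z, wx, wy, wz], ...]. A call has 1 to 20 rows; each row is the pose to reach, as a shift and turn from the pose measured when the call began, along the tool's axes at that moment; what a row does not reach only later rows make up. A row lasts 1/10 s, in which the tool goes at most 50 mm and 8.59 degrees, less where a joint would pass 70% of its speed; a pose out of reach is approached as far as the arm can. A call with a gripper value outside its range is refused whole. "gripper" is the closure in counts, from 0 (fully open) to 255 (shut), set as the call begins (left out, the last holds). The fingers move at their own pace and stop on an object; "squeeze" is the grip in N (left out, the last holds). Time passes only in rows, so rows that repeat a pose let the fingers close. It gives the time, the measured TCP pose, the force and the opening at its end, in the units of the state.
- robot.state(): the state, without advancing time (a new reading comes with each control period).
- robot.snapshot(name): name is "scene" or "top" or "wrist"; returns (picture, depth): 384x512x3 uint8, red, green, blue; 384x512 float32, mm along the optical axis (not along the pixel's ray), 0 where there is no reading.
- robot.camera_info(name): a dict with "camera_matrix" (3x3 intrinsics, pixels), "R" (3x3) and "t" (3): a world point X has camera coordinates R X + t; the wrist camera has in their place "tool_from_camera" (4x4, takes a point from camera to tool coordinates, whose origin is the TCP and whose axes are the tool frame's). Camera axes: x right, y down, z forward; pixel columns grow to the right and rows downward; lengths in mm; the calibration is good to about 2 mm. A picture is of the moment at which its call begins: read the wrist's pose just before it. camera_info takes no time and is no camera call.
- robot.sign_off(): hands the job in, once; it reports no verdict.
Trained networks look in the newest picture that a camera, given by its name, has taken for a name from the list of things; names that differ only in an ending like _2 or _b are one class to them, and where a whole thing is asked for, a point or a joint stands for the part that bears it (a point fixed in the world has none). Each returns a list of dicts, best first, with "score" (0 to 1); they miss things now and then, are a little off and sometimes report something else, mostly with a low value. They report only what shows in the picture. A call takes as long as a camera call. They do not tell look-alikes from the thing itself.
- robot.spot_in(camera, label): "location" ([row, column] in pixels, amid what is visible of it).
The state is a dict: "t": time; "q": joint angles; "joint_vel": joint speeds; "joint_efforts": joint torques, N m; "tcp_pos": TCP position; "eef_rot": TCP orientation; "contact_force": force on the tool from outside, world axes, zero at the start; "torque": the same for the moment, N m; "finger_gap": finger opening in mm.
Only numpy, scipy, OpenCV 4.12 (cv2) and the standard library are available. Lean on these libraries where they do the work, as an engineer would, in place of code of your own. Each camera call takes 0.05 s, during which the arm holds its last target. There are 200 camera calls.

## Task

Get the test-card reading stand ready: first push the orange wedge, nose first, under the middle of the low free edge of the hinged card platform until the platform is level, and leave it there. Then slide the steel rod of the magnifier fully home into the blue holder, so that its side plunger rides over the rod and drops into the rod's groove and the lens stays level above the card; let go. Leave the tube rack, the amber bottle and the tip box where they are.

Things in the scene. Friction and masses are not known exactly. Their poses are not given: they have to be found in the camera images.
- stand: Fixed reading stand: grey foot (110 mm in x, y -87 to +12 mm, 12 mm high), column, blue rod holder on top (113 mm high in all), hinged card platform on its +y side. Origin on the bench below the middle of the holder's mouth; z up. Place and yaw (within about 10 deg) differ each time.
- holder_mouth (a point): Centre of the bore's mouth, 95 mm above the bench, in the holder's +y end face (46 mm wide, 18 mm up and down); axes as the stand's. The bore runs 70 mm to -y, open at both ends, 18 mm square, open on top between two 21 mm straps. The rod enters moving along -y; pushed by the plunger it ends about 1 mm to -x and 1 mm low, on the bore's floor.
- plunger (a joint): Travel (m) of the spring plunger: round brass nose, 12 mm dia., entering the bore from +x, 35 mm behind the mouth; red knob outside, to 69 mm from the bore axis. 0 = fully out, about 0.001 = in the rod's groove, about 0.0045 = pushed back by the full rod. Spring 4 N in the groove, 7 N on the full rod; sliding the rod in takes up to about 12 N.
- platform (a joint): Slope (rad) of the card platform: 0 = level, negative = free edge low (starts at rest at -0.085), positive = too high. Aluminium plate 110 mm (stand x) by 145 mm (stand y), 8 mm thick, 0.5 kg, white test card on top; free hinge along stand x at stand y = 5 mm, 24 mm above the bench. Two short rubber legs hang under its free corners, 82 mm clear between them.
- platform_edge (a point): Middle of the lower edge of the platform's free (+y) end, at stand x = 0, y = 150 mm; 24 mm above the bench when level, about 12 mm at the start. The wedge goes under here, moving along stand -y.
- wedge: Loose orange wedge, 36 mm wide, 150 mm long, 0.16 kg. Origin on its underside below the middle of the handle block (36 mm in x, 30 mm in y, 54 mm high) at the thick end. The ramp runs to its -y: 32 mm high at y = -15 mm, falling evenly to 6 mm at the nose, y = -135 mm (24 mm high at y = -52 mm). z up; nose within about 20 deg of world -y.
- magnifier: Loose magnifier on a rod, 0.22 kg, balanced at its black grip block: 24 mm (x) by 36 mm (y), from 8 mm below to 22 mm above the rod axis. Origin on the rod axis in the block's middle, 8 mm above the bench at the start; z up. Rod to -y (within about 20 deg of world -y), lens to +y. Home: block against the holder's end face, origin 18 to 19 mm from the mouth.
- rod_tip (a point): Tip of the magnifier's round steel rod, 100 mm from the magnifier's origin to its -y. Rod 16 mm dia., the last 14 mm tapered to 7 mm dia.; groove 12 mm wide, 3 mm deep, centred 46.5 mm from the tip.
- lens (a point): Centre of the magnifier's round lens, on the rod axis 58 mm from the magnifier's origin to its +y; black rim 72 mm dia., 16 mm thick.
- rack: Black rack of capped sample tubes, 108 x 168 mm, 105 mm high; leave alone. Origin under its centre.
- bottle: Amber bottle with red cap, 48 mm dia., 100 mm high; leave alone. Origin under its centre.
- tip_box: Blue pipette-tip box with clear lid, 87 x 122 mm, 73 mm high; leave alone. Origin under its centre.
Things that resemble listed ones, but are neither listed nor needed, are in the scene too. Of the things that look like the magnifier, take the one that is farthest to the robot's right at the start.

How it is judged:
By the outcome, as a careful person would: the job done as asked, in the order asked, and still so for the second after the job is handed in, with the robot touching nothing.
It also fails if it takes over 72 s, if anything falls off the work surface, if the arm or the gripper's body presses on something with over 40 N, if the wrist force passes 120 N, or if a joint passes its speed limit or range.

## Working session

There is one attempt and no reset: what is moved stays moved. The work goes in short steps, Python scripts to look and compute and a tool call to move; the robot and the scene stay as the last step left them, time stands still between calls to the robot, and variables do not carry over. Pictures are saved under pics/ and viewed, about 8 in all and at most 12, crops included, and the job is handed in when it is done.

Besides the shell and the picture viewer there is one more tool, called in YAML: its name, and indented under it one key for each argument. step_arm: Moves the arm, as the interface text tells. Its arguments: {"type":"object","properties":{"series":{"type":"array","items":{"type":"array","items":{"type":"number"}}},"gripper":{"type":"number"},"squeeze":{"type":"number"}},"required":["series"]}

```bash
ls; mkdir -p pics
python3 - <<'E'
from workcell import robot
import cv2,numpy as np
s=robot.state();print(s)
ims=[]
for n in("scene","top"):
    p,d=robot.snapshot(n);ci=robot.camera_info(n);print(n,ci)
    np.savez(f"pics/{n}0.npz",p=p,d=d)
    cv2.imwrite(f"pics/{n}0.png",cv2.resize(p[:,:,::-1],(800,600)))
    for l in("stand","wedge","magnifier","rod_tip","lens","rack","bottle","tip_box"):
        print(l,[(np.round(r["location"]).tolist(),round(r["score"],2)) for r in robot.spot_in(n,l)])
E
```

```text
pics
{'t': 0.0, 'q': array([-1.23355483,  0.43521001,  0.02497152,  1.5741022 , -0.0115855 ,
        1.13400788, -0.07509831]), 'joint_vel': array([-4.04417056e-04,  5.72342166e-04,  6.61798926e-05, -2.98812712e-04,
        1.37567647e-04,  1.63914285e-03, -3.85322199e-04]), 'joint_efforts': array([-4.52731610e-04, -6.67864537e+01,  9.84599032e-01, -3.14461005e+01,
       -6.06590370e-02,  4.26345645e-02,  1.65691072e-04]), 'tcp_pos': array([265.95787983, 565.0165382 , 225.95105475]), 'eef_rot': array([-0.37920784,  0.5974855 ,  0.37851814,  0.59660415]), 'contact_force': array([-0.33552266,  0.97295676, -0.81865447]), 'torque': array([-0.01814065, -0.04683726, -0.02604787]), 'finger_gap': 92.11655593733644}
scene {'camera_matrix': array([[410.34805838,   0.        , 259.79034052],
       [  0.        , 410.34805838, 195.81939102],
       [  0.        ,   0.        ,   1.        ]]), 'R': array([[-0.08083296,  0.99670746,  0.00634588],
       [ 0.770367  ,  0.0665141 , -0.63412188],
       [-0.6324561 , -0.04636929, -0.77320707]]), 't': array([ -39.75754163, -344.27403116, 1880.04824
[... 706 characters left out ...]
: array([[ 0.02660957, -0.99946738,  0.01889142],
       [-0.98891741, -0.02908058, -0.14559076],
       [ 0.14606259, -0.01480795, -0.98916452]]), 't': array([  72.92284044,  506.03642627, 1720.6766124 ])}
stand [([157.0, 302.0], 0.77), ([206.0, 231.0], 0.68)]
wedge [([212.0, 352.0], 0.79)]
magnifier [([206.0, 229.0], 0.98), ([284.0, 199.0], 0.85), ([214.0, 172.0], 0.6), ([238.0, 107.0], 0.52)]
rod_tip [([215.0, 174.0], 0.92), ([209.0, 230.0], 0.88), ([234.0, 105.0], 0.55)]
lens [([207.0, 229.0], 0.77), ([233.0, 108.0], 0.76), ([215.0, 172.0], 0.67), ([282.0, 199.0], 0.65)]
rack [([169.0, 384.0], 0.94)]
bottle [([110.0, 259.0], 0.77)]
tip_box [([157.0, 298.0], 0.73), ([153.0, 158.0], 0.57)]
```

View pics/top0.png

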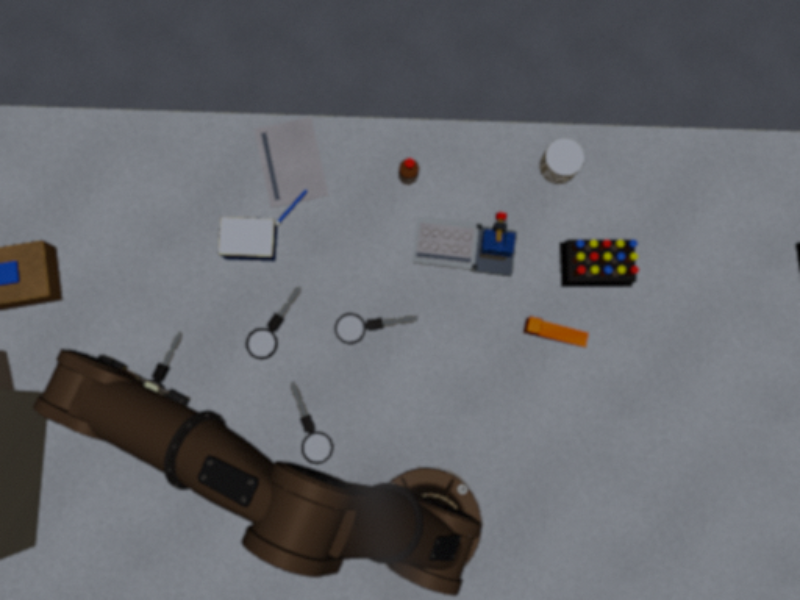

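View pics/scene0.png

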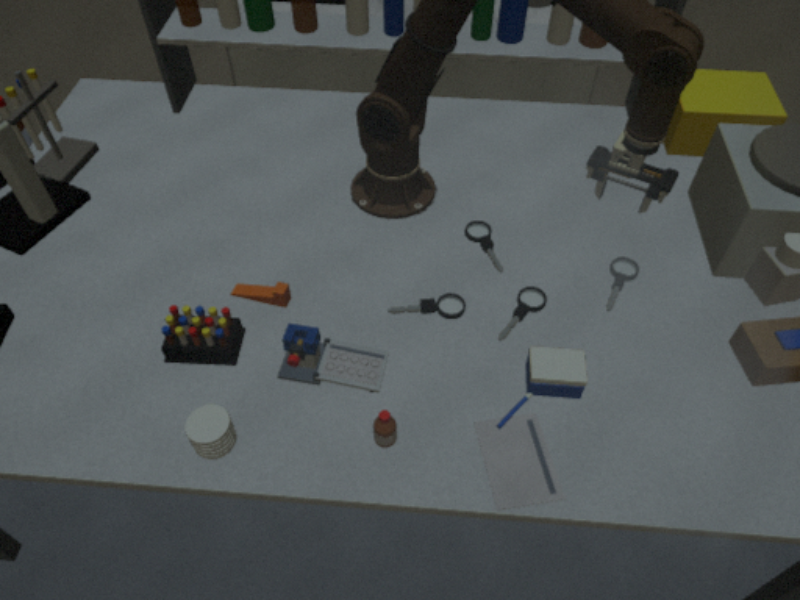

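The top view shows four magnifier look-alikes. In 800×600 pixels (col,row), their grip blocks are at (375,323), (275,322), (308,424) and (160,372). Robot's right is −y, which is image right, so the target is the one at (375,323), with its rod pointing right. The wedge handle is at (535,326) with the nose at (587,338). The holder is at (498,242) and the platform at (445,243), with the free edge to the left at col 415. The bottle is at (409,170), the rack at (600,262) and the tip box at (247,238).

```bash
cat > h.py <<'E'
import numpy as np,cv2
from scipy.spatial.transform import Rotation as Rn
from workcell import robot
def cloud(p,d,name,st=None):
    ci=robot.camera_info(name);K=ci["camera_matrix"]
    v,u=np.indices(d.shape)
    c=np.stack([(u-K[0,2])/K[0,0]*d,(v-K[1,2])/K[1,1]*d,d],-1)
    if name=="wrist":
        T=ci["tool_from_camera"];c=c@T[:3,:3].T+T[:3,3]
        R=Rn.from_quat(st["eef_rot"]).as_matrix();w=c@R.T+st["tcp_pos"]
    else: w=(c-ci["t"])@ci["R"]
    w[d<=0]=np.nan
    return w
def look(tag):
    st=robot.state();p,d=robot.snapshot("wrist")
    np.savez(f"pics/{tag}.npz",p=p,d=d,q=st["eef_rot"],t=st["tcp_pos"])
    cv2.imwrite(f"pics/{tag}.png",cv2.resize(p[:,:,::-1],(800,600)))
    return p,d,cloud(p,d,"wrist",st),st
def down(yaw):
    "tool x down; jaw axis z = horizontal direction at world angle yaw (deg)"
    a=np.radians(yaw);z=np.array([np.cos(a),np.sin(a),0]);x=np.array([0,0,-1.]);y=np.cross(z,x)
    return Rn.from_matrix(np.stack([x,y,z],1))
def go(pos,yaw,flip=True):
    st=robot.state();R0=Rn.from_quat(st["eef_rot"])
    best=None
    for y in (yaw,yaw+180) if flip else (yaw,):
        r=(R0.inv()*down(y)).as_rotvec(degrees=True)
        if best is None or np.linalg.norm(r)<np.linalg.norm(best):best=r
    s=R0.inv().apply(np.array(pos)-st["tcp_pos"])
    print("row",np.round(s,1).tolist(),np.round(best,2).tolist(),"norms",np.linalg.norm(s).round(),np.linalg.norm(best).round(1))
def proj(name,X):
    ci=robot.camera_info(name);c=ci["R"]@np.array(X)+ci["t"];q=ci["camera_matrix"]@c;return q[:2]/q[2]
E
python3 - <<'E'
from h import *
for n in("top","scene"):
    z=np.load(f"pics/{n}0.npz");w=cloud(z["p"],z["d"],n);hsv=cv2.cvtColor(z["p"],cv2.COLOR_RGB2HSV)
    print(n)
    if n=="top":
        for nm,(c,r) in dict(magblock=(375,323),maglens=(350,327),rodtip=(415,319),wh=(535,326),nose=(586,338),holder=(500,243),mouth=(484,240),knob=(501,216),plat=(445,243),edge=(416,241),bottle=(409,165),tip=(247,238),bench=(450,350),rack=(600,262)).items():
            i,j=int(r/1.5625),int(c/1.5625);print(nm,np.round(np.nanmedian(w[i-1:i+2,j-1:j+2].reshape(-1,3),0),0))
    h,s,v=cv2.split(hsv)
    for nm,m in dict(orange=(h>5)&(h<18)&(s>170)&(v>110)&(w[...,2]>3),blue=(h>105)&(h<125)&(s>150)&(w[...,2]>60)).items():
        q=w[m];q=q[np.isfinite(q[:,0])];ok=(q[:,2]<140)&(q[:,0]>300)&(q[:,0]<800)&(abs(q[:,1])<400);q=q[ok];print(nm,len(q))
        if len(q)>20:
            mu=np.median(q,0);e=np.linalg.eigh(np.cov(q[:,:2].T));print(mu.round(),e[1][:,1],q.min(0).round(),q.max(0).round())
ci=robot.camera_info("wrist");print(ci)
E
```

```text
top
magblock [447. 126.  34.]
maglens [437. 183.  10.]
rodtip [459.  36.  12.]
wh [ 448. -234.   55.]
nose [ 428. -364.    7.]
holder [ 630. -151.   85.]
mouth [ 634. -111.   92.]
knob [ 685. -147.  107.]
plat [638. -28.  31.]
edge [641.  37.  21.]
bottle [800.  62. 101.]
tip [626. 420.  74.]
bench [390. -49.   2.]
rack [ 597. -381.   62.]
orange 338
[ 437. -291.   24.] [0.1856332  0.98261911] [ 412. -365.    3.] [ 466. -220.   67.]
blue 303
[ 621. -151.  109.] [0.1299403  0.99152182] [ 562. -395.   75.] [ 657. -108.  123.]
scene
orange 158
[ 440. -295.   21.] [0.22134207 0.97519623] [ 418. -363.    4.] [ 466. -221.   60.]
blue 111
[ 627. -159.  110.] [0.10645736 0.99431727] [ 568. -390.   82.] [ 655. -109.  117.]
{'camera_matrix': array([[317.54153633,   0.        , 258.58713374],
       [  0.        , 317.54153633, 185.6920431 ],
       [  0.        ,   0.        ,   1.        ]]), 'tool_from_camera': array([[ 3.56110640e-04, -2.73232238e-01,  9.61948032e-01,
        -1.56788829e+02],
       [ 8.26579702e-04, -9.61947684e-01, -2.73232446e-01,
         7.24999460e+01],
       [ 9.99999595e-01,  8.92427699e-04, -1.16711583e-04,
         2.49165355e-01],
       [ 0.00000000e+00,  0.00000000e+00,  0.00000000e+00,
         1.00000000e+00]])}
```

Run:
```python
from h import *
R=Rn.from_quat(robot.state()["eef_rot"]).as_matrix();print(R.round(2))
go([447,126,230],0);go([447,126,230],180,False); go([447,126,230],0,False)
```

```text
[[ 0.   -0.9   0.43]
 [-0.    0.43  0.9 ]
 [-1.   -0.   -0.  ]]
row [-3.3, -350.8, -320.7] [64.8, -0.0, 0.0] norms 475.0 64.8
row [-3.3, -350.8, -320.7] [-115.2, -0.0, -0.0] norms 475.0 115.2
row [-3.3, -350.8, -320.7] [64.8, -0.0, 0.0] norms 475.0 64.8
```

step_arm:
  series:
    - [-3,-351,-321,64.8,0,0]
    - [-3,-351,-321,64.8,0,0]
    - [-3,-351,-321,64.8,0,0]
    - [-3,-351,-321,64.8,0,0]
    - [-3,-351,-321,64.8,0,0]
    - [-3,-351,-321,64.8,0,0]
    - [-3,-351,-321,64.8,0,0]
    - [-3,-351,-321,64.8,0,0]
    - [-3,-351,-321,64.8,0,0]
    - [-3,-351,-321,64.8,0,0]
    - [-3,-351,-321,64.8,0,0]
    - [-3,-351,-321,64.8,0,0]
    - [-3,-351,-321,64.8,0,0]
  gripper: 0

```text
t: 2.2
tcp_pos: [446.6, 126.9, 229.7]
eef_rot: [-0.0, 0.707, 0.001, 0.707]
contact_force: [0.4, 0.4, 0.2]
finger_gap: 91.8
```

Run:
```python
from h import *
p,d,w,st=look("w_mag");print(st["t"],st["tcp_pos"])
go([450,-200,230],0)
```

```text
2.2 [446.62807533 126.87430251 229.69405176]
row [-0.4, -327.0, 2.7] [0.13, -0.01, -0.02] norms 327.0 0.1
```

View pics/w_mag.png

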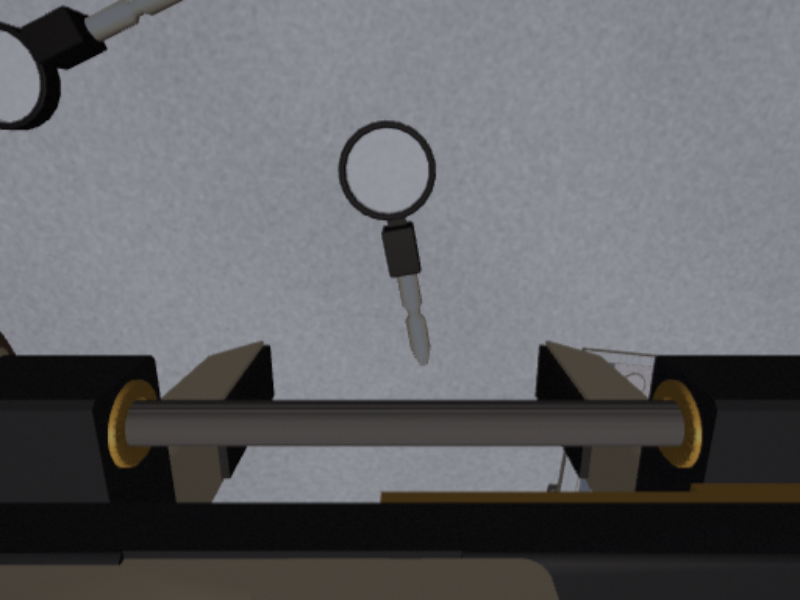

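The crop shows the chosen magnifier whole. In 800×600 pixels, the lens is at (387,170), the black block at (400,250), the groove at (411,308) and the tip at (424,362). It is the real one, farthest right. Next I'll look at the wedge.

step_arm:
  series:
    - [0,-500,-5,0,0,0]
    - [0,-500,-5,0,0,0]
    - [0,-500,-5,0,0,0]
    - [0,-500,-5,0,0,0]
    - [0,-500,-5,0,0,0]
    - [0,-500,-5,0,0,0]
    - [0,-500,-5,0,0,0]
    - [0,-500,-5,0,0,0]
    - [0,-500,-5,0,0,0]
    - [0,-500,-5,0,0,0]
    - [0,-500,-5,0,0,0]
    - [0,-500,-5,0,0,0]

```text
t: 3.45
tcp_pos: [442.8, -373.3, 228.9]
eef_rot: [-0.0, 0.708, 0.001, 0.707]
contact_force: [0.3, 0.6, 0.5]
finger_gap: 91.9
```

```bash
cat >> h.py <<'E'
def mpts(p,w,lo,hi,zmin,zmax,box):
    m=cv2.inRange(cv2.cvtColor(p,cv2.COLOR_RGB2HSV),lo,hi)>0
    m&=(w[...,2]>zmin)&(w[...,2]<zmax)&(w[...,0]>box[0])&(w[...,0]<box[1])&(w[...,1]>box[2])&(w[...,1]<box[3])
    return w[m],m
def rect(q):
    (c,s,a)=cv2.minAreaRect(q[:,:2].astype(np.float32));return np.round(c,1),np.round(s,1),round(a,2)
E
python3 - <<'E'
from h import *
p,d,w,st=look("w_wedge");print(st["t"],st["tcp_pos"])
q,m=mpts(p,w,(3,140,60),(20,255,255),4,80,(380,500,-400,-200))
print(len(q),rect(q),q.min(0).round(),q.max(0).round())
t=q[q[:,2]>50];print("handle top",len(t),rect(t),np.median(t,0).round(1))
# centerline of ramp
r=q[(q[:,2]<32)]
bs=[]
for y in range(-360,-250,10):
    k=r[(r[:,1]>=y)&(r[:,1]<y+10)]
    if len(k)>10: bs.append((y+5,(k[:,0].min()+k[:,0].max())/2,k[:,0].max()-k[:,0].min(),np.median(k[:,2])))
bs=np.array(bs);print(bs.round(1));print(np.polyfit(bs[:,0],bs[:,1],1))
z=np.load("pics/w_mag.npz");w=cloud(z["p"],z["d"],"wrist",dict(eef_rot=z["q"],tcp_pos=z["t"]))
print("bench z",np.nanmedian(w[60:100,330:400,2]))
blk=w[128:196,230:290].reshape(-1,3);blk=blk[blk[:,2]>24];print("block top",len(blk),rect(blk),np.median(blk,0).round(1))
for n,(c,r) in dict(lens=(387,170),tip=(424,362)).items():
    i,j=int(r/1.5625),int(c/1.5625);print(n,w[i-1:i+2,j-1:j+2].reshape(-1,3).mean(0).round(1))
E
```

```text
3.45 [ 442.76967228 -373.25898197  228.90876619]
4845 (array([ 438.5, -293.1]), array([149.1,  35.6]), 78.57) [ 407. -369.    4.] [ 470. -218.   56.]
handle top 1218 (array([ 450.4, -234.4]), array([29.3, 35.3]), 78.58) [ 450.4 -234.4   52.7]
[[-355.   426.    36.     7.3]
 [-345.   428.    36.8    9.4]
 [-335.   429.9   37.4   11.7]
 [-325.   432.3   36.9   14. ]
 [-315.   434.1   37.5   16.3]
 [-305.   436.5   37.    18.4]
 [-295.   438.3   37.7   20.5]
 [-285.   440.4   36.9   22.7]
 [-275.   442.1   37.6   24.8]
 [-265.   444.2   37.    27. ]
 [-255.   446.2   36.5   29.3]]
[2.02503628e-01 4.97940880e+02]
bench z -1.3157517797228593
block top 643 (array([445.2, 128. ]), array([23.8, 35.9]), 10.68) [444.7 128.9  28.7]
lens [434.1 186.3   9.6]
tip [463.8  33.4  11.5]
```

step_arm:
  series:
    - [-30,313,194,0,0,0]
    - [-30,313,194,0,0,0]
    - [-30,313,194,0,0,0]
    - [-30,313,194,0,0,0]
    - [-30,313,194,0,0,0]
    - [-30,313,194,0,0,0]
    - [-30,313,194,0,0,0]
    - [-30,313,194,0,0,0]
    - [-30,313,194,0,0,0]
    - [-30,313,194,0,0,0]

```text
t: 4.5
tcp_pos: [635.7, -56.6, 259.0]
eef_rot: [-0.002, 0.708, 0.003, 0.706]
contact_force: [-0.5, -1.0, 0.6]
finger_gap: 92.1
```

Run:
```python
from h import *
p,d,w,st=look("w_stand");print(st["t"],st["tcp_pos"])
q,m=mpts(p,w,(105,130,30),(130,255,255),60,130,(560,720,-220,-60));print(len(q))
t=q[q[:,2]>108];print("holder top",len(t),rect(t),np.median(t,0).round(1))
q,m=mpts(p,w,(0,0,0),(180,70,255),8,50,(560,720,-120,80))
print("plat",len(q),rect(q))
A=np.c_[q[:,:2],np.ones(len(q))];c,*_=np.linalg.lstsq(A,q[:,2],rcond=None);print(c)
go([450.4,-234.4,90],-11.43)
```

```text
4.5 [635.73192096 -56.63313427 258.99144076]
1800
holder top 1081 (array([ 629.5, -128.5]), array([41.3, 45.9]), 84.14) [ 625.  -120.6  111.7]
plat 11553 (array([638.3, -42.1]), array([167.1, 110.4]), 84.27)
[ 1.33517370e-03 -5.53607489e-02  2.22082438e+01]
row [169.3, -175.7, -185.4] [11.66, -0.09, -0.06] norms 306.0 11.7
```

View pics/w_stand.png

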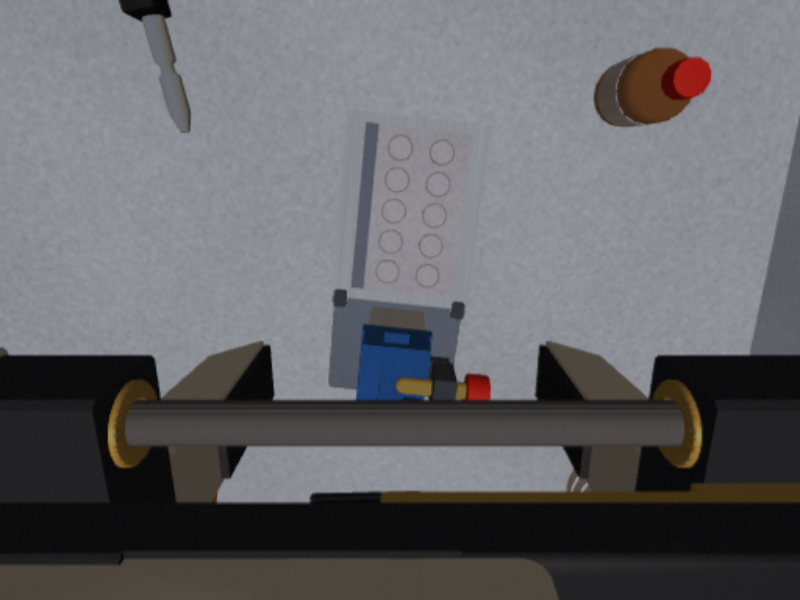

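The view is from above the stand. The platform spans (350–480, 115–300), with its free edge at the top near (418,115). The holder mouth face is near (397,328), the knob at (478,388), the bottle cap at (687,77) and the magnifier tip at (187,128). The fits give a stand yaw of −5.8° and an origin of about (631.5, −108), and the holder and platform fits agree. Now I'll grasp the wedge.

step_arm:
  series:
    - [169,-175.7,-185.4,11.66,0,0]
    - [169,-175.7,-185.4,11.66,0,0]
    - [169,-175.7,-185.4,11.66,0,0]
    - [169,-175.7,-185.4,11.66,0,0]
    - [169,-175.7,-185.4,11.66,0,0]
    - [169,-175.7,-185.4,11.66,0,0]
    - [169,-175.7,-185.4,11.66,0,0]
    - [169,-175.7,-185.4,11.66,0,0]
    - [169,-175.7,-185.4,11.66,0,0]
    - [190,-175.7,-185.4,11.66,0,0]
    - [215,-175.7,-185.4,11.66,0,0]
    - [240,-175.7,-185.4,11.66,0,0]
    - [240,-175.7,-185.4,11.66,0,0]
    - [240,-175.7,-185.4,11.66,0,0]

```text
t: 5.95
tcp_pos: [451.3, -233.9, 20.0]
eef_rot: [0.07, 0.704, -0.07, 0.703]
contact_force: [1.2, -0.5, 0.9]
finger_gap: 91.7
```

Run:
```python
from h import *
go([450.4,-234.4,16],-11.43)
```

```text
row [4.0, -0.7, -0.8] [0.07, -0.08, -0.06] norms 4.0 0.1
```

step_arm:
  series:
    - [4,-0.7,-0.8,0,0,0]
    - [4,-0.7,-0.8,0,0,0]
    - [4,-0.7,-0.8,0,0,0]
    - [4,-0.7,-0.8,0,0,0]
    - [4,-0.7,-0.8,0,0,0]
    - [4,-0.7,-0.8,0,0,0]
    - [4,-0.7,-0.8,0,0,0]
    - [4,-0.7,-0.8,0,0,0]
  gripper: 255
  squeeze: 40

```text
t: 6.75
tcp_pos: [450.3, -234.4, 16.0]
eef_rot: [0.07, 0.704, -0.07, 0.703]
contact_force: [0.2, 0.5, 1.2]
finger_gap: 35.9
```

Run:
```python
from h import *
p,d,w,st=look("w_grip");print(st["t"],st["tcp_pos"],st["finger_gap"],Rn.from_quat(st["eef_rot"]).as_matrix()[:,2].round(4))
q,m=mpts(p,w,(3,140,60),(20,255,255),-10,80,(380,500,-400,-190))
print(len(q),q.min(0),q.max(0))
t=q[q[:,2]>48];print(len(t),rect(t),np.median(t,0))
R=Rn.from_quat(st["eef_rot"])
tt=R.inv().apply(t-st["tcp_pos"]);print("tool frame",tt.min(0).round(1),tt.max(0).round(1))
go([450.4,-234.4,76],-11.43)
```

```text
6.75 [ 450.30350052 -234.37883116   16.00087343] 35.8738637652141 [ 0.9804 -0.197  -0.0015]
6081 [ 425.75496508 -279.12018316    2.26845045] [ 471.32522045 -216.01014065   54.64630596]
2862 (array([ 451.7, -233.9]), array([30.6, 35.7]), 78.1) [ 451.98473552 -226.47335139   52.5153077 ]
tool frame [-38.6 -14.4 -16.7] [-32.   16.1  19.1]
row [-60.0, 0.0, 0.0] [0.07, -0.09, -0.06] norms 60.0 0.1
```

step_arm:
  series:
    - [-35,0,0,0,0,0]
    - [-70,0,0,0,0,0]

```text
t: 7.0
tcp_pos: [449.2, -234.2, 86.0]
eef_rot: [0.071, 0.705, -0.07, 0.702]
contact_force: [1.0, 0.7, -0.6]
finger_gap: 35.8
```

Run:
```python
from h import *
print(robot.state()["tcp_pos"],robot.state()["finger_gap"])
go([660.6,190.3,86],-5.8);go([660.6,190.3,17],-5.8)
z=np.load("pics/w_stand.npz");w=cloud(z["p"],z["d"],"wrist",dict(eef_rot=z["q"],tcp_pos=z["t"]))
# stand-frame view: refine
a=np.radians(-5.8);X=np.array([np.cos(a),np.sin(a)]);Y=np.array([-np.sin(a),np.cos(a)])
q=w[np.isfinite(w[...,0])];u=(q[:,:2]-[631.5,-108.2])@np.c_[X,Y];q=np.c_[u,q[:,2]]
pl=q[(q[:,1]>15)&(q[:,1]<160)&(abs(q[:,0])<70)&(q[:,2]>12)]
for y in range(20,150,20):
    k=pl[(pl[:,1]>y)&(pl[:,1]<y+20)];print(y,k[:,0].min().round(1),k[:,0].max().round(1),np.median(k[:,2]).round(1))
k=pl[abs(pl[:,0])<50];print("edge",[k[(k[:,0]>x)&(k[:,0]<x+20)][:,1].max().round(1) for x in (-50,-30,-10,10,30)])
h=q[(q[:,2]>105)&(q[:,2]<125)&(abs(q[:,0])<40)&(q[:,1]<20)];print("holder x",h[:,0].min(),h[:,0].max(),"y",[h[(h[:,0]>x)&(h[:,0]<x+8)][:,1].max().round(1) for x in (-22,-14,-6,2,10)])
for y in(-35,-25,-15,-8): 
    k=h[(h[:,1]>y)&(h[:,1]<y+7)];print(y,k[:,0].min().round(1),k[:,0].max().round(1))
```

```text
[ 449.22479998 -234.16039518   85.99018603] 35.814188875694576
row [-0.1, 457.8, 123.4] [-5.59, -0.27, -0.07] norms 474.0 5.6
row [68.9, 457.8, 123.7] [-5.59, -0.27, -0.07] norms 479.0 5.6
20 -54.9 55.1 29.9
40 -65.0 55.3 288.4
60 -67.6 63.0 360.2
80 -70.0 70.0 341.8
100 -54.7 55.2 22.8
120 -54.8 55.2 21.2
140 -54.6 55.2 19.0
edge [np.float64(150.2), np.float64(150.1), np.float64(150.2), np.float64(150.2), np.float64(150.1)]
holder x -22.904309702871384 39.94895161759478 y [np.float64(0.7), np.float64(0.4), np.float64(0.5), np.float64(0.4), np.float64(0.4)]
-35 -22.7 39.5
-25 -22.5 39.3
-15 -22.7 23.1
-8 -22.8 22.9
```

step_arm:
  series:
    - [0,457.8,123.4,-5.6,-0.3,0]
    - [0,457.8,123.4,-5.6,-0.3,0]
    - [0,457.8,123.4,-5.6,-0.3,0]
    - [0,457.8,123.4,-5.6,-0.3,0]
    - [0,457.8,123.4,-5.6,-0.3,0]
    - [0,457.8,123.4,-5.6,-0.3,0]
    - [0,457.8,123.4,-5.6,-0.3,0]
    - [0,457.8,123.4,-5.6,-0.3,0]
    - [0,457.8,123.4,-5.6,-0.3,0]
    - [0,457.8,123.4,-5.6,-0.3,0]
    - [0,457.8,123.4,-5.6,-0.3,0]
    - [25,457.8,123.4,-5.6,-0.3,0]
    - [50,457.8,123.4,-5.6,-0.3,0]
    - [64,457.8,123.4,-5.6,-0.3,0]
    - [64,457.8,123.4,-5.6,-0.3,0]

```text
t: 8.5
tcp_pos: [658.4, 189.4, 19.6]
eef_rot: [0.036, 0.707, -0.036, 0.705]
contact_force: [0.2, -0.6, -1.7]
finger_gap: 35.7
```

Run:
```python
from h import *
s=robot.state();print(s["t"],s["tcp_pos"],s["contact_force"])
go([660.6,190.3,16.3],-5.8)
go([650.8,92.8,16.3],-5.8)
```

```text
8.5 [658.37353104 189.35300263  19.56638987] [ 0.15318178 -0.56997582 -1.73783383]
row [3.3, 1.2, 2.1] [-0.03, -0.2, 0.04] norms 4.0 0.2
row [3.3, -96.8, 2.3] [-0.03, -0.2, 0.04] norms 97.0 0.2
```

step_arm:
  series:
    - [3.3,0,2.2,0,-0.2,0]
    - [3.3,0,2.2,0,-0.2,0]
    - [3.3,0,2.2,0,-0.2,0]
    - [3.3,-10,2.2,0,-0.2,0]
    - [3.3,-20,2.2,0,-0.2,0]
    - [3.3,-28,2.2,0,-0.2,0]
    - [3.3,-35,2.2,0,-0.2,0]
    - [3.3,-42,2.2,0,-0.2,0]
    - [3.3,-49,2.2,0,-0.2,0]
    - [3.3,-56,2.2,0,-0.2,0]
    - [3.3,-62,2.2,0,-0.2,0]
    - [3.3,-68,2.2,0,-0.2,0]
    - [3.3,-74,2.2,0,-0.2,0]
    - [3.3,-80,2.2,0,-0.2,0]
    - [3.3,-85,2.2,0,-0.2,0]
    - [3.3,-87,2.2,0,-0.2,0]
    - [3.3,-87,2.2,0,-0.2,0]
    - [3.3,-87,2.2,0,-0.2,0]

```text
t: 10.3
tcp_pos: [651.6, 101.8, 16.3]
eef_rot: [0.036, 0.706, -0.037, 0.706]
contact_force: [0.2, -1.6, -4.7]
finger_gap: 35.8
```

```bash
cat >> h.py <<'E'
O=np.array([631.6,-108.2]);a=np.radians(-5.8);SX=np.array([np.cos(a),np.sin(a)]);SY=np.array([-np.sin(a),np.cos(a)])
def S(x,y): return O+x*SX+y*SY
def tostand(q): return np.c_[(q[:,:2]-O)@np.c_[SX,SY],q[:,2]]
def plat(w):
    q=tostand(w[np.isfinite(w[...,0])]);k=q[(abs(q[:,0])<50)&(q[:,1]>30)&(q[:,1]<145)&(q[:,2]>10)&(q[:,2]<50)]
    from numpy.linalg import lstsq
    for _ in range(4):
        A=np.c_[k[:,:2],np.ones(len(k))];c=lstsq(A,k[:,2],rcond=None)[0];r=A@c-k[:,2];k=k[abs(r)<max(1.5,2*r.std())]
    return len(k),c,r.std()
E
python3 - <<'E'
from h import *
p,d,w,st=look("w_push1");print(st["t"],st["tcp_pos"],st["contact_force"],st["finger_gap"])
q,m=mpts(p,w,(3,140,60),(20,255,255),48,80,(600,720,50,150));
print(rect(q),"in stand",tostand(np.r_[[[*rect(q)[0],50]]]))
print("now",plat(w))
z=np.load("pics/w_stand.npz");print("start",plat(cloud(z["p"],z["d"],"wrist",dict(eef_rot=z["q"],tcp_pos=z["t"]))))
for n in("scene","top"):
    z=np.load(f"pics/{n}0.npz");print(n,"start",plat(cloud(z["p"],z["d"],n)))
    p,d=robot.snapshot(n);print(n,"now",plat(cloud(p,d,n)))
go([650.8,92.8,16.3],-5.8)
E
```

```text
10.3 [651.64563656 101.77924335  16.2909675 ] [ 0.22395036 -1.59481381 -4.71654969] 35.75695230460649
(array([652.8, 102.2]), array([30.6, 35.9]), 83.8) in stand [[-1.70773900e-01  2.11465295e+02  5.00000000e+01]]
now (0, array([0., 0., 0.]), np.float64(nan))
start (7021, array([-1.29761446e-03, -8.74543658e-02,  3.24897228e+01]), np.float64(0.7956378892435771))
scene start (683, array([-8.55907020e-03, -8.87789566e-02,  3.26970423e+01]), np.float64(2.217329747670928))
scene now (676, array([-5.40271865e-03, -1.50685336e-02,  3.21774286e+01]), np.float64(2.096024707090163))
top start (747, array([ 1.48705648e-03, -8.09047613e-02,  3.35103107e+01]), np.float64(3.5837478899306516))
top now (743, array([-3.73606862e-03, -1.86996151e-02,  3.43381435e+01]), np.float64(3.2410869405804514))
row [-0.0, -9.5, 0.1] [-0.04, 0.01, 0.07] norms 9.0 0.1
  ret = _var(a, axis=axis, dtype=dtype, out=out, ddof=ddof,
  arrmean = um.true_divide(arrmean, div, out=arrmean,
  ret = ret.dtype.type(ret / rcount)
```

step_arm:
  series:
    - [0,-3,0,0,0,0]
    - [0,-6,0,0,0,0]
    - [0,-9,0,0,0,0]
    - [0,-9.5,0,0,0,0]
    - [0,-9.5,0,0,0,0]
    - [0,-9.5,0,0,0,0]

```text
t: 11.05
tcp_pos: [650.7, 92.4, 16.3]
eef_rot: [0.036, 0.706, -0.037, 0.706]
contact_force: [0.8, 0.6, -3.2]
finger_gap: 35.9
```

step_arm:
  series:
    - [0,0,0,0,0,0]
    - [0,0,0,0,0,0]
    - [0,0,0,0,0,0]
    - [0,0,0,0,0,0]
    - [-25,0,0,0,0,0]
    - [-75,0,0,0,0,0]
    - [-125,-40,0,0,0,0]
    - [-175,-90,0,0,0,0]
    - [-225,-120,0,0,0,0]
    - [-235,-120,0,0,0,0]
    - [-235,-120,0,0,0,0]
    - [-235,-120,0,0,0,0]
  gripper: 0

```text
t: 12.25
tcp_pos: [639.0, -27.5, 252.9]
eef_rot: [0.036, 0.705, -0.037, 0.707]
contact_force: [-0.1, 0.6, -0.7]
finger_gap: 92.0
```

Run:
```python
from h import *
p,d,w,st=look("w_after1");print(st["t"],st["tcp_pos"],st["contact_force"],st["finger_gap"])
q,m=mpts(p,w,(3,140,60),(20,255,255),46,80,(600,720,50,150));
r=rect(q);print(r,"in stand",tostand(np.r_[[[*r[0],50]]]))
print("now",plat(w))
for n in("scene","top"):
    p,d=robot.snapshot(n);print(n,"now",plat(cloud(p,d,n)))
```

```text
12.25 [638.98809099 -27.53721312 252.8555593 ] [-0.07468591  0.64554949 -0.68566932] 92.01915706929802
(array([651.9,  91.8]), array([28.7, 34.8]), 84.01) in stand [[-1.51810474e-02  2.01027585e+02  5.00000000e+01]]
now (6991, array([-1.67570766e-03, -3.30899339e-03,  3.20305476e+01]), np.float64(0.7841757914422512))
scene now (680, array([-1.53140551e-03, -4.02416146e-03,  3.25174413e+01]), np.float64(2.021646012452988))
top now (56, array([-0.09900158, -0.35173836, 83.83940101]), np.float64(3.556783704743955))
```

View pics/w_after1.png

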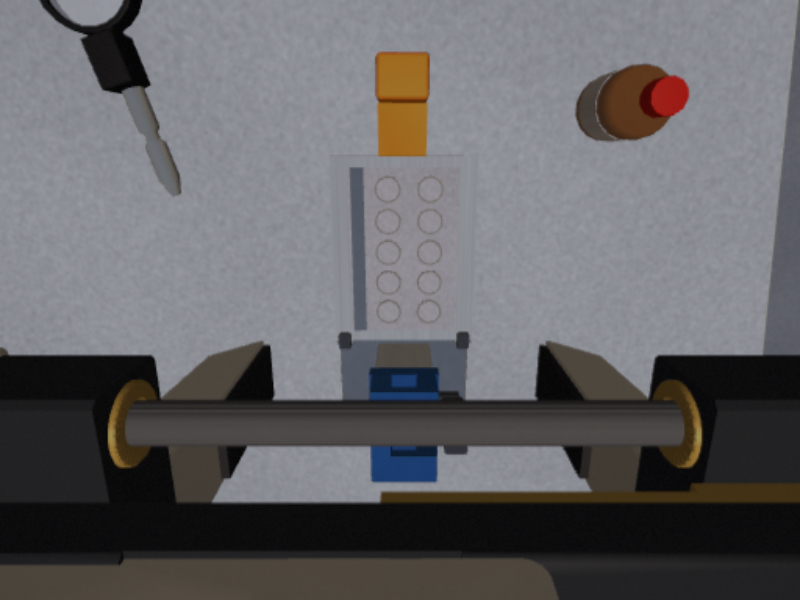

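The wedge is centred under the free edge (handle at (402,75)) and the platform is level. Its slope reads −0.003 against −0.087 at the start, so about −0.001 once the offset is taken out. The bottle hasn't moved. The magnifier is next.

Run:
```python
from h import *
go([444,128,80],10.8)
```

```text
row [170.2, 133.1, -207.8] [-16.56, -0.15, 0.06] norms 300.0 16.6
```

step_arm:
  series:
    - [170,133.1,-207.8,-16.6,-0.1,0]
    - [170,133.1,-207.8,-16.6,-0.1,0]
    - [170,133.1,-207.8,-16.6,-0.1,0]
    - [170,133.1,-207.8,-16.6,-0.1,0]
    - [170,133.1,-207.8,-16.6,-0.1,0]
    - [170,133.1,-207.8,-16.6,-0.1,0]
    - [170,133.1,-207.8,-16.6,-0.1,0]
    - [170,133.1,-207.8,-16.6,-0.1,0]
    - [170,133.1,-207.8,-16.6,-0.1,0]

```text
t: 13.3
tcp_pos: [444.8, 128.0, 80.3]
eef_rot: [-0.067, 0.704, 0.066, 0.704]
contact_force: [0.5, -0.5, -0.6]
finger_gap: 92.1
```

Run:
```python
from h import *
p,d,w,st=look("w_mag2");print(st["t"],st["tcp_pos"])
m=(w[...,2]>24)&(w[...,2]<34)&(w[...,0]>415)&(w[...,0]<475)&(w[...,1]>95)&(w[...,1]<155)
b=w[m];print(len(b),rect(b),b[:,2].mean())
go([444,128,12],10.8);go([444,128,4],10.8)
```

```text
13.3 [444.77638805 128.0056516   80.27059795]
1693 (array([445.3, 128.1]), array([23.8, 36.1]), 10.22) 28.559258725084085
row [68.5, 0.5, -1.2] [0.01, 0.01, 0.07] norms 69.0 0.1
row [76.5, 0.6, -1.2] [0.01, 0.01, 0.07] norms 77.0 0.1
```

step_arm:
  series:
    - [30,0.4,-1.2,0,0,0]
    - [55,0.5,-1.2,0,0,0]
    - [68,0.6,-1.2,0,0,0]
    - [76.5,0.6,-1.2,0,0,0]
    - [76.5,0.6,-1.2,0,0,0]
    - [76.5,0.6,-1.2,0,0,0]

```text
t: 13.95
tcp_pos: [444.8, 127.8, 4.6]
eef_rot: [-0.067, 0.704, 0.066, 0.704]
contact_force: [-0.1, -0.7, 0.7]
finger_gap: 91.6
```

step_arm:
  series:
    - [0,0,0,0,0,0]
    - [0,0,0,0,0,0]
    - [0,0,0,0,0,0]
    - [0,0,0,0,0,0]
    - [0,0,0,0,0,0]
    - [0,0,0,0,0,0]
    - [0,0,0,0,0,0]
    - [0,0,0,0,0,0]
  gripper: 255
  squeeze: 50

```text
t: 14.75
tcp_pos: [444.7, 127.8, 4.5]
eef_rot: [-0.067, 0.704, 0.066, 0.704]
contact_force: [1.4, -0.3, -0.1]
finger_gap: 32.3
```

Run:
```python
from h import *
p,d,w,st=look("w_mag3");print(st["t"],st["tcp_pos"],st["finger_gap"],st["contact_force"])
R=Rn.from_quat(st["eef_rot"]);print(R.as_matrix().round(4))
tt=R.inv().apply(w.reshape(-1,3)-st["tcp_pos"])
m=(tt[:,0]<-20)&(tt[:,0]>-32)&(abs(tt[:,2])<14)&(abs(tt[:,1])<30)
b=tt[m];print(len(b),b.min(0),b.max(0),cv2.minAreaRect(b[:,1:].astype(np.float32)))
```

```text
14.75 [444.74542911 127.77252773   4.5333617 ] 32.284013945552154 [ 1.38081805 -0.25079736 -0.11634777]
[[ 0.0013 -0.1867  0.9824]
 [-0.001   0.9824  0.1867]
 [-1.     -0.0013  0.001 ]]
2175 [-26.08165699 -18.14263271 -11.37021664] [-20.00435916  18.53390918  12.66782567] ((0.17401695251464844, 0.6608085632324219), (24.027191162109375, 36.687705993652344), 89.55780792236328)
```

step_arm:
  series:
    - [0,0,0,0,0,0]
    - [0,0,0,0,0,0]
    - [0,0,0,0,0,0]
    - [0,0,0,0,0,0]

```text
t: 15.2
tcp_pos: [444.7, 127.7, 4.5]
eef_rot: [-0.067, 0.704, 0.066, 0.704]
contact_force: [0.4, 0.3, 0.2]
finger_gap: 23.9
```

```bash
cat > mb.py <<'E'
from h import *
def blk(tag):
    p,d,w,st=look(tag);print(st["t"],st["tcp_pos"],st["finger_gap"],st["contact_force"])
    R=Rn.from_quat(st["eef_rot"])
    tt=R.inv().apply(w.reshape(-1,3)-st["tcp_pos"])
    m=(tt[:,0]<-22)&(tt[:,0]>-32)&(abs(tt[:,2])<14)&(abs(tt[:,1])<30)
    b=tt[m];print(len(b),b.min(0).round(1),b.max(0).round(1),np.median(b[:,0]).round(2))
    A=np.c_[b[:,1:],np.ones(len(b))];print("tilt of top",np.linalg.lstsq(A,b[:,0],rcond=None)[0].round(4))
    r=cv2.minAreaRect(b[:,1:].astype(np.float32));print(r)
    # lens rim / rod axis profile in tool frame
    for y0 in range(-30,-110,-10):
        k=tt[(tt[:,1]<y0)&(tt[:,1]>y0-10)&(tt[:,0]>-20)&(tt[:,0]<1)&(abs(tt[:,2])<16)]
        if len(k)>10: print(y0-5,len(k),k[:,2].min().round(1),k[:,2].max().round(1),k[:,0].min().round(1))
    k=tt[(tt[:,1]>15)&(tt[:,1]<110)&(tt[:,0]>-20)&(tt[:,0]<-9+1)&(abs(tt[:,2])<45)]
    print("lens rim",len(k),k.min(0).round(1),k.max(0).round(1)) 
    if len(k)>5:print(cv2.minEnclosingCircle(k[:,1:].astype(np.float32)))
    return tt,st
E
python3 -c "
from mb import *
blk('w_mag4');go([444.5,127.8,120],10.8)"
```

```text
15.2 [444.7150035  127.74412515   4.52179021] 23.878160163417935 [0.41908643 0.33654998 0.20814528]
2201 [-32.  -17.8 -14. ] [-22.   18.3  13.9] -24.16
tilt of top [ 3.00000e-04  2.80000e-02 -2.43178e+01]
((0.2514533996582031, -0.049965858459472656), (36.1017951965332, 27.94838523864746), 0.16140985488891602)
-35 441 -7.1 8.7 -11.5
-45 115 -6.5 8.8 -10.7
lens rim 5688 [-20.   15.8 -34.7] [-8.  93.3 36.5]
((53.75596618652344, 0.799273669719696), 39.812015533447266)
row [-115.5, -0.1, -0.1] [-0.04, 0.06, 0.07] norms 115.0 0.1
```

step_arm:
  series:
    - [-25,0,0,0,0,0]
    - [-70,0,0,0,0,0]
    - [-115,0,0,0,0,0]
    - [-125,0,0,0,0,0]
    - [-125,0,0,0,0,0]

```text
t: 15.75
tcp_pos: [445.4, 128.6, 130.7]
eef_rot: [-0.066, 0.703, 0.067, 0.705]
contact_force: [0.3, 0.3, -2.3]
finger_gap: 23.9
```

```bash
python3 -c "
from mb import *
blk('w_mag5');go([643.0,16.2,91.2],-5.8);go([643.0,16.2,130],-5.8)"
```

```text
15.75 [445.42058076 128.59910645 130.74588618] 23.894000878697817 [ 0.34418647  0.31710157 -2.26992774]
2197 [-32.  -18.2 -14. ] [-22.   18.4  14. ] -24.12
tilt of top [ 1.00000e-03  2.40000e-02 -2.42806e+01]
((0.12265396118164062, -0.02325725555419922), (36.526248931884766, 27.967466354370117), 0.1757332682609558)
-35 441 -7.1 8.7 -11.6
-45 114 -6.5 8.8 -10.7
lens rim 5684 [-20.   16.1 -34.9] [-8.  93.3 36.7]
((53.97032165527344, 1.244661569595337), 39.640472412109375)
row [38.5, -147.4, 174.0] [16.61, 0.1, 0.01] norms 231.0 16.6
row [-0.3, -147.4, 174.0] [16.61, 0.1, 0.01] norms 228.0 16.6
```

Held firmly and level (no slip). Now to the pre-insert pose.

step_arm:
  series:
    - [0,-147.4,174,16.6,0.1,0]
    - [0,-147.4,174,16.6,0.1,0]
    - [0,-147.4,174,16.6,0.1,0]
    - [0,-147.4,174,16.6,0.1,0]
    - [0,-147.4,174,16.6,0.1,0]
    - [0,-147.4,174,16.6,0.1,0]
    - [0,-147.4,174,16.6,0.1,0]
    - [0,-147.4,174,16.6,0.1,0]
    - [20,-147.4,174,16.6,0.1,0]
    - [38.5,-147.4,174,16.6,0.1,0]
    - [38.5,-147.4,174,16.6,0.1,0]
    - [38.5,-147.4,174,16.6,0.1,0]
    - [38.5,-147.4,174,16.6,0.1,0]

```text
t: 17.1
tcp_pos: [643.3, 16.6, 92.2]
eef_rot: [0.036, 0.706, -0.035, 0.707]
contact_force: [-0.2, 0.9, -1.8]
finger_gap: 23.7
```

```bash
python3 -c "
from mb import *
s=robot.state();print(s['t'],s['tcp_pos'],Rn.from_quat(s['eef_rot']).as_matrix().round(4))
go([643.0,16.2,91.2],-5.8)
p,d,w,st=look('w_pre')
t,d2=robot.snapshot('scene');cv2.imwrite('pics/s_pre.png',cv2.resize(t[170:290,140:300,::-1],(800,600),interpolation=2))
hs=tostand(w[np.isfinite(w[...,0])])
h=hs[(hs[:,2]>106)&(hs[:,2]<118)&(abs(hs[:,0])<40)&(hs[:,1]<10)&(hs[:,1]>-60)];print('holder',len(h),len(h) and (h.min(0),h.max(0)))
r=hs[(hs[:,2]>85)&(hs[:,2]<105)&(abs(hs[:,0])<15)&(hs[:,1]>10)&(hs[:,1]<100)]
for y in range(10,100,10):
    k=r[(r[:,1]>y)&(r[:,1]<y+10)]
    if len(k)>10: print(y+5,len(k),k[:,0].min().round(1),k[:,0].max().round(1),k[:,2].max().round(1))
"
```

```text
17.1 [643.30555175  16.57090148  92.1917425 ] [[ 1.100e-03  1.004e-01  9.949e-01]
 [ 1.000e-04  9.949e-01 -1.004e-01]
 [-1.000e+00  2.000e-04  1.100e-03]]
row [1.0, -0.4, -0.3] [0.04, 0.06, -0.01] norms 1.0 0.1
holder 0 0
85 303 -7.9 8.0 103.1
95 345 -7.9 7.8 103.4
```

View pics/w_pre.png

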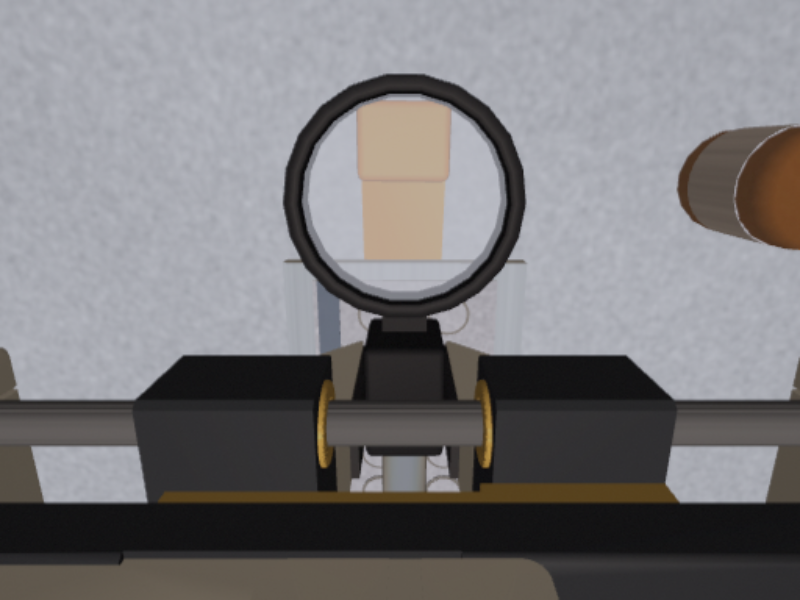

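The rod is centred on the holder axis in the same picture (x −7.9 to +7.9 in the stand frame), and level. The wedge handle is seen through the lens at (404,140), still in place. Now the staged insertion.

step_arm:
  series:
    - [1,-5,-0.5,0,0,0]
    - [1,-12,-0.5,0,0,0]
    - [1,-18,-0.5,0,0,0]
    - [1,-24,-0.5,0,0,0]
    - [1,-28,-0.5,0,0,0]
    - [1,-32,-0.5,0,0,0]
    - [1,-36,-0.5,0,0,0]
    - [1,-40,-0.5,0,0,0]
    - [1,-44,-0.5,0,0,0]
    - [1,-48,-0.5,0,0,0]
    - [1,-48,-0.5,0,0,0]

```text
t: 18.3
tcp_pos: [638.1, -32.3, 91.3]
eef_rot: [0.036, 0.706, -0.036, 0.707]
contact_force: [-0.4, 0.0, -2.2]
finger_gap: 23.8
```

```bash
python3 -c "
from mb import *
s=robot.state();print(s['t'],s['tcp_pos'],s['contact_force'],s['torque'],s['finger_gap'])
O[:]=[630.4,-108.2];print(tostand(s['tcp_pos'][None]))
e=S(-0.4,18);print(e);go([*e,91.2],-5.8);e=S(-0.4,60);go([*e,91.2],-5.8)
"
```

```text
18.3 [638.07915039 -32.26865042  91.30102528] [-0.35084037  0.04733507 -2.21305473] [-0.06149357  0.09939069 -0.01283706] 23.79598626952346
[[-3.35024455e-02  7.63186614e+01  9.13010253e+01]]
[631.82106107 -90.25172472]
row [0.1, -58.3, -0.3] [-0.03, 0.09, 0.01] norms 58.0 0.1
row [0.1, -16.3, -0.4] [-0.03, 0.09, 0.01] norms 16.0 0.1
```

step_arm:
  series:
    - [0,-3,-0.3,0,0,0]
    - [0,-6,-0.3,0,0,0]
    - [0,-9,-0.3,0,0,0]
    - [0,-12,-0.3,0,0,0]
    - [0,-15,-0.3,0,0,0]
    - [0,-18,-0.3,0,0,0]
    - [0,-21,-0.3,0,0,0]
    - [0,-24,-0.3,0,0,0]
    - [0,-27,-0.3,0,0,0]
    - [0,-30,-0.3,0,0,0]
    - [0,-30,-0.3,0,0,0]

```text
t: 19.4
tcp_pos: [634.5, -62.7, 91.3]
eef_rot: [0.036, 0.706, -0.036, 0.707]
contact_force: [-1.7, 1.1, -3.0]
finger_gap: 23.5
```

```bash
python3 -c "
from mb import *
s=robot.state();print(s['t'],s['tcp_pos'],s['contact_force'],s['torque'],s['finger_gap'])
O[:]=[630.4,-108.2];print(tostand(s['tcp_pos'][None]))
e=S(-0.6,18);go([*e,91.2],-5.8)
blk('w_ins1')
"
```

```text
19.4 [634.52259741 -62.71979709  91.29533253] [-1.7432072   1.08780986 -3.04122618] [ 0.04556345  0.32726374 -0.18660568] 23.4847537612413
[[-0.49456826 45.66399094 91.29533253]]
row [0.1, -27.7, -0.1] [-0.07, 0.08, 0.03] norms 28.0 0.1
19.4 [634.52259741 -62.71979709  91.29533253] 23.4847537612413 [-1.7432072   1.08780986 -3.04122618]
2198 [-32.  -18.1 -13.9] [-22.   18.8  14. ] -24.06
tilt of top [ 3.00000e-04  2.48000e-02 -2.41895e+01]
((0.2910137176513672, 0.28076171875), (27.857704162597656, 36.59868621826172), 88.61746978759766)
-35 441 -7.0 8.8 -11.3
-45 248 -15.9 15.9 -10.5
lens rim 5653 [-19.9  15.9 -34.5] [-8.  93.7 36.8]
((54.09550857543945, 1.6646476984024048), 39.934146881103516)
```

step_arm:
  series:
    - [0,-3,-0.2,0,0,0]
    - [0,-6,-0.2,0,0,0]
    - [0,-9,-0.2,0,0,0]
    - [0,-12,-0.2,0,0,0]
    - [0,-15,-0.2,0,0,0]
    - [0,-18,-0.2,0,0,0]
    - [0,-20,-0.2,0,0,0]
    - [0,-22,-0.2,0,0,0]
    - [0,-24,-0.2,0,0,0]
    - [0,-26,-0.2,0,0,0]
    - [0,-27,-0.2,0,0,0]
    - [0,-28,-0.2,0,0,0]
    - [0,-28,-0.2,0,0,0]

```text
t: 20.75
tcp_pos: [631.6, -90.6, 91.4]
eef_rot: [0.036, 0.706, -0.036, 0.707]
contact_force: [0.2, 4.3, -1.1]
finger_gap: 23.8
```

```bash
python3 -c "
from mb import *
s=robot.state();print(s['t'],s['tcp_pos'],s['contact_force'],s['torque'],s['finger_gap'])
O[:]=[630.4,-108.2];print(tostand(s['tcp_pos'][None]))
blk('w_ins2')
for n in('scene','top'):
    t,d2=robot.snapshot(n);print(n,plat(cloud(t,d2,n)))
    np.savez(f'pics/{n}_ins2.npz',p=t,d=d2)
"
```

```text
20.75 [631.55206286 -90.5971646   91.36310729] [ 0.18972546  4.30640156 -1.14861987] [ 0.78287789  0.17421836 -0.03524786] 23.774571058063962
[[-0.63271225 17.62914456 91.36310729]]
20.75 [631.55206286 -90.5971646   91.36310729] 23.774571058063962 [ 0.18972546  4.30640156 -1.14861987]
2191 [-32.  -17.8 -14. ] [-22.   18.8  14. ] -24.07
tilt of top [-1.70000e-03  2.59000e-02 -2.42121e+01]
((0.45590782165527344, 0.025748252868652344), (27.939777374267578, 36.5927734375), 89.88943481445312)
-35 67 -15.2 15.7 -20.0
lens rim 5634 [-20.   16.2 -34.7] [-8.  93.6 36.9]
((54.29398727416992, 0.4570692777633667), 39.77427291870117)
scene (517, array([ 4.08443888e-03, -4.27786719e-03,  3.23176346e+01]), np.float64(2.153464379445262))
top (256, array([-1.44679402e-02, -7.75888325e-02,  4.37662760e+01]), np.float64(2.978902727735336))
```

step_arm:
  series:
    - [0,-0.7,0,0,0,0]
    - [0,-1.4,0,0,0,0]
    - [0,-2,0,0,0,0]
    - [0,-2,0,0,0,0]

```text
t: 21.3
tcp_pos: [631.5, -90.6, 91.4]
eef_rot: [0.036, 0.706, -0.035, 0.707]
contact_force: [-1.2, 9.0, 0.0]
finger_gap: 23.8
```

```bash
python3 -c "
from mb import *
s=robot.state();print(s['t'],s['tcp_pos'],s['contact_force'],s['torque'],s['finger_gap'])
O[:]=[630.4,-108.2];print(tostand(s['tcp_pos'][None]))
blk('w_ins3')
"
```

```text
21.3 [631.52312014 -90.5911039   91.36102084] [-1.15883392  8.9696412   0.01937357] [ 1.680598    0.21604813 -0.08102745] 23.823255772888285
[[-0.66211928 17.6322494  91.36102084]]
21.3 [631.52312014 -90.5911039   91.36102084] 23.823255772888285 [-1.15883392  8.9696412   0.01937357]
2208 [-32.  -26.6 -13.9] [-22.   18.6  14. ] -24.07
tilt of top [ 1.20000e-03  2.55000e-02 -2.42108e+01]
((-4.03148078918457, 0.026953697204589844), (27.936565399169922, 45.23712921142578), 89.98088836669922)
-35 64 -14.7 15.6 -20.0
lens rim 5620 [-19.9  16.  -34.8] [-8.  93.7 37. ]
((54.303443908691406, 0.11918548494577408), 39.91902160644531)
```

step_arm:
  series:
    - [0,0,0,0,0,0]
    - [0,0,0,0,0,0]
    - [0,0,0,0,0,0]
    - [0,0,0,0,0,0]
    - [0,0,0,0,0,0]
    - [0,0,0,0,0,0]
  gripper: 110

```text
t: 21.95
tcp_pos: [631.5, -90.9, 91.4]
eef_rot: [0.036, 0.706, -0.035, 0.707]
contact_force: [0.0, -0.1, 0.3]
finger_gap: 52.1
```

step_arm:
  series:
    - [-10,0,0,0,0,0]
    - [-25,0,0,0,0,0]
    - [-50,0,0,0,0,0]
    - [-90,0,0,0,0,0]
    - [-130,0,0,0,0,0]
    - [-170,10,0,0,0,0]
    - [-180,10,0,0,0,0]
    - [-180,10,0,0,0,0]
    - [-180,10,0,0,0,0]
  gripper: 0

```text
t: 22.85
tcp_pos: [631.8, -81.2, 271.0]
eef_rot: [0.036, 0.706, -0.035, 0.706]
contact_force: [0.1, 0.0, 0.1]
finger_gap: 91.8
```

```bash
python3 -c "
from mb import *
p,d,w,st=look('w_fin');print(st['t'],st['tcp_pos'],st['contact_force'],st['finger_gap'])
q=tostand(w[np.isfinite(w[...,0])])
h=q[(q[:,2]>105)&(q[:,2]<125)&(abs(q[:,0])<23)&(q[:,1]<60)&(q[:,1]>-60)]
b=h[(abs(h[:,0])<14)&(h[:,1]>1.5)];print('block',len(b),b.min(0).round(1),b.max(0).round(1),np.linalg.lstsq(np.c_[b[:,:2],np.ones(len(b))],b[:,2],rcond=None)[0].round(4),rect(b))
l=q[(q[:,2]>92)&(q[:,2]<108)&(q[:,1]>36)&(q[:,1]<120)&(abs(q[:,0])<42)]
print('lens',len(l),l.min(0).round(1),l.max(0).round(1),np.linalg.lstsq(np.c_[l[:,:2],np.ones(len(l))],l[:,2],rcond=None)[0].round(4))
for n in('scene','top'):
    t,d2=robot.snapshot(n);np.savez(f'pics/{n}_fin.npz',p=t,d=d2);print(n,plat(cloud(t,d2,n)))
t=np.load('pics/scene_fin.npz')['p'];cv2.imwrite('pics/s_fin.png',cv2.resize(t[180:285,150:290,::-1],(800,600),interpolation=2))
"
```

```text
22.85 [631.7979958  -81.15403566 271.01186035] [0.09141525 0.02804119 0.08157488] 91.82263004607894
block 813 [-13.2   1.6 105.2] [ 10.6  37.1 116.3] [ 1.340000e-02 -6.130000e-02  1.148526e+02] (array([-1.4, 19.3]), array([23.7, 35.6]), 0.58)
lens 3655 [-36.9  36.1  92. ] [ 34.  111.6 106.4] [ 6.50000e-03 -3.24000e-02  9.71331e+01]
scene (510, array([-6.65980868e-03, -5.38792663e-03,  3.26851683e+01]), np.float64(2.1842172293572957))
top (342, array([7.96735360e-03, 9.16728656e-03, 3.22407730e+01]), np.float64(3.665897305017319))
```

View pics/w_fin.png

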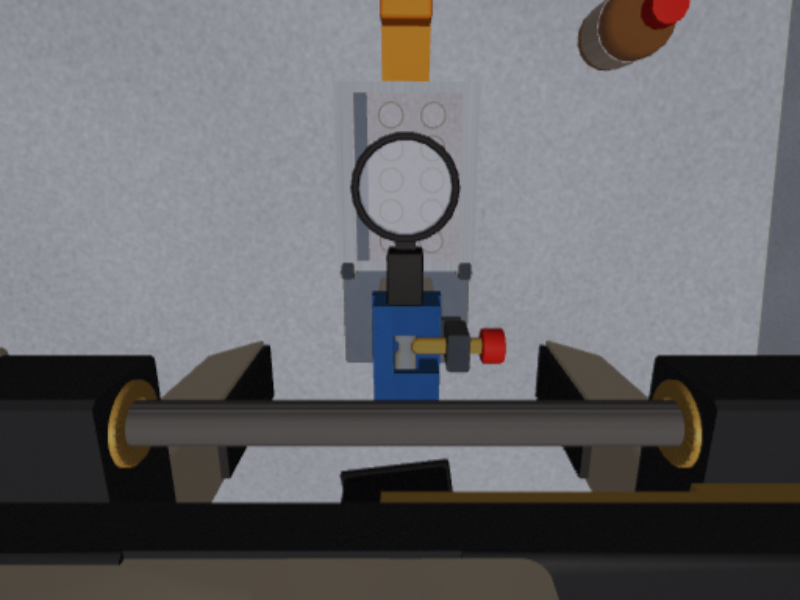

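View pics/s_fin.png

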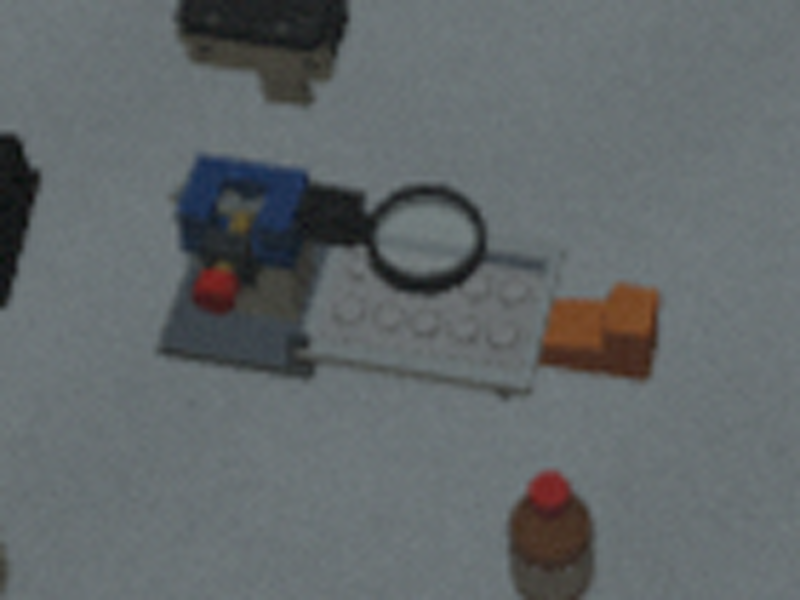

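```bash
python3 -c "
from mb import *
z=np.load('pics/w_fin.npz');p=z['p'];w=cloud(p,z['d'],'wrist',dict(eef_rot=z['q'],tcp_pos=z['t']))
cv2.imwrite('pics/crop.png',cv2.resize(p[150:258,225:340,::-1],(640,600),interpolation=2))
q=tostand(w[np.isfinite(w[...,0])])
b=q[(q[:,2]>108)&(q[:,2]<122)&(q[:,0]>-11)&(q[:,0]<8)]
for y in range(-6,40,3):
    k=b[(b[:,1]>y)&(b[:,1]<y+3)];print(y,len(k),len(k) and np.median(k[:,2]).round(1),end=' | ')
r=np.hypot(q[:,0]+1.2,q[:,1]-77);l=q[(r<35)&(r>31)&(q[:,2]>92)&(q[:,2]<108)]
print();print(len(l),np.linalg.lstsq(np.c_[l[:,:2],np.ones(len(l))],l[:,2],rcond=None)[0].round(4))
"
```

```text
-6 49 112.1 | -3 51 111.8 | 0 35 113.8 | 3 50 114.2 | 6 51 114.1 | 9 44 114.4 | 12 53 114.2 | 15 53 114.1 | 18 54 114.0 | 21 53 113.9 | 24 52 113.7 | 27 54 113.6 | 30 54 113.4 | 33 59 113.3 | 36 21 111.6 | 39 0 0 | 
859 [ 6.40000e-03 -2.06000e-02  9.92205e+01]
```

View pics/crop.png

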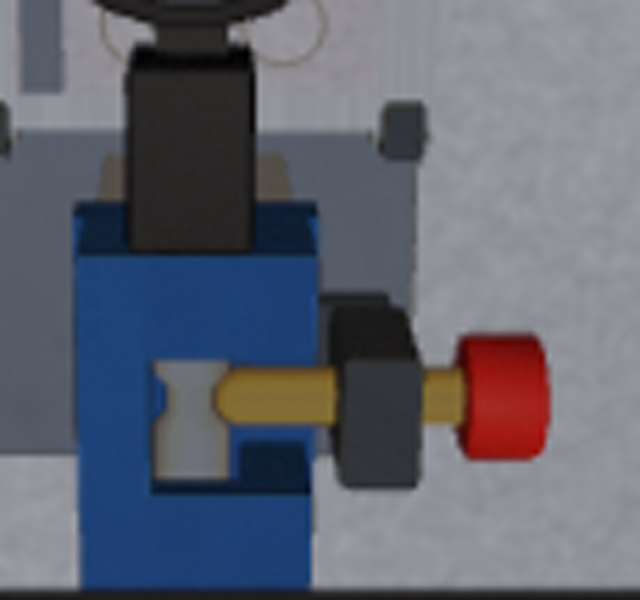

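The crop shows the block flush with the holder face at (190,250) and the round brass nose in the rod's groove at (225,398). A last check of the platform slope, then hand in.

```bash
python3 -c "
from mb import *
p,d,w,st=look('w_last');print(plat(w))
q,m=mpts(p,w,(3,140,60),(20,255,255),8,45,(600,720,20,150));r=tostand(q);print('ramp x',r[:,0].min(),r[:,0].max())
z=np.load('pics/top0.npz');t,d2=robot.snapshot('top')
df=(np.abs(z['p'].astype(int)-t).sum(2)>60)
for n,(r,c) in dict(rack=(169,384),tipbox=(153,158),bottle=(108,261)).items(): print(n,df[r-18:r+18,c-25:c+25].mean().round(3))
print(st['t'],robot.sign_off())
"
```

```text
(3752, array([-1.24616737e-03,  2.40346313e-03,  3.11363145e+01]), np.float64(0.8453471222252239))
ramp x -18.100181933782572 17.08437370292898
rack 0.0
tipbox 0.0
bottle 0.0
the job is handed in; nothing more can be done
23.0 None
```

The stand is set up and the job is handed in, at 23 s of the 72 s allowed.

- **Wedge:** I pushed it nose first under the middle of the free edge and let go. Its handle measured about 201 mm from the stand origin and it is centred to within about 0.5 mm. Right after release the platform slope came out at about −0.001 rad.
- **Magnifier:** I took the look-alike farthest to the robot's right and slid its rod home until it stopped moving, at about 9 N. Then I let go and moved clear. The last close-up shows the block flush with the holder face, about 18.7 mm from the mouth, and the brass nose in the groove.
- **Left alone:** The rack, tip box and bottle show no change between the first and last top pictures.

Two checks were not perfectly clean:
- **Platform slope:** the last raw readings ranged from −0.005 to +0.002 rad from the wrist and scene cameras. I put this down to a known offset and the lens hiding part of the plate. The top camera's reading was too noisy to use.
- **Lens tilt:** the lens sits about 1° low at its outer end, which fits the play of the rod in the bore.

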